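# Set the exposure gap on a ratchet stand

### The job

Set the exposure gap on the ratchet stand: pull its toothed rail up by the black knob, tooth by tooth, until the chuck touches the underside of the mask glass with a light but definite pressure and keep it there for about half a second; the glass is fragile, so press it only gently. Then let the rail settle on the pawl, press the pawl's thumb tab to lift the pawl out and let the rail sink two teeth, so that a gap of 2 to 3 cm is left under the glass with the pawl holding the rail. Leave the things that stand round the work where they are.

Things in the scene. Friction and masses are not known exactly. Their poses are not given: they have to be found in the camera images.
- stand: Ratchet stand, fixed on the worktop, upright: aluminium foot plate 82 x 208 x 10 mm with a grey guide block. Origin: on the underside, straight below the rail. z points up; its +y axis points from the rail to the thumb tab of the pawl, -y from the rail to the chuck and mask frame. Its yaw differs. A wall runs slantwise beyond it on the left: draw the arm in before swinging past it.
- rail (a joint): Height of the toothed upright steel rail (13 x 16 mm bar) in m: 0 on the lowest tooth, 0.070 upper stop, up is positive. Teeth are 10 mm apart; it rests on the pawl at about 0, 0.010, 0.020 ... 0.060. It rides up past the pawl, which clicks in under each tooth (the pull rises and drops by 2 to 4 N), and cannot go down until the pawl is out; then it sinks by itself, oil-damped, at 12 to 24 mm/s.
- knob_grip (a point): Middle of the black round knob on top of the rail, to be gripped from above: 25 mm across, 34 mm tall, this point half-way up (17 mm below its top); 204 mm above the worktop when the rail reads 0, it moves with the rail. Rail and chuck weigh about 0.35 kg and are oil-damped: pulling up takes about 3 to 8 N plus 1.5 N for each cm/s, so raise it slowly.
- chuck_top (a point): Centre of the upper face of the chuck, a round aluminium disc 54 mm across on an arm of the rail, 62 mm from the rail on the stand's -y side. The chuck rises with the rail and sits on a stiff spring that gives 1 mm for about 8 N, at most 3 mm. It stands 116 mm above the worktop when the rail reads 0.
- mask_frame: Fixed square aluminium frame, 86 x 86 x 10 mm, on four posts above the chuck. Origin: centre of the frame's underside, above the middle of the chuck, 152 to 166 mm above the worktop. In its 60 mm opening sits the mask glass, which stands out below the frame by 0 to 10 mm; how far is not given and must be felt. More than 10 N breaks the glass; 2 to 6 N is the light touch wanted.
- pawl (a joint): Swing of the pawl in rad: 0 with its nose fully in under a tooth, 0.32 at its stop. A spring returns it to 0. Its nose is clear of the teeth from about 0.15. It grows as the thumb tab is pressed down.
- tab_top (a point): Middle of the upper face of the pawl's thumb tab, a black ribbed plate 26 x 28 mm, 88 mm from the rail on the stand's +y side, about 96 mm above the worktop when the pawl reads 0. Pressing it straight down by 13 to 20 mm with 2 to 4 N swings the pawl out (12 mm frees the rail, 22 mm is its stop); let go, it springs back and catches the next tooth that comes down.
- drop_bottle: Bystander: small brown dropper bottle, 32 mm across and 76 mm tall, loose; origin under its centre.
- objective_can: Bystander: black screw canister, 37 mm across and 57 mm tall, loose; origin under its centre.
- tape_roll: Bystander: roll of black tape lying flat, 55 mm across and 18 mm tall, loose; origin under its centre.
- lens_cap: Bystander: black lens cap, 48 mm across and 12 mm tall, loose; origin under its centre.

How it is judged:
By the outcome, as a careful person would: the job done as asked, in the order asked, and still so for the second after the job is handed in, with the robot touching nothing.
It also fails if it takes over 72 s, if anything falls off the work surface, if the arm or the gripper's body presses on something with over 40 N, if the wrist force passes 120 N, or if a joint passes its speed limit or range.

### The arm

A 6-joint arm with a two-finger parallel gripper is mounted at the origin on a cart in front of the work surface, level with it; the furniture and walls round the work are solid. World frame = base frame: x ahead of the robot, y to its left, z up, the work surface at z = 0. Lengths are in m, angles in rad, forces in N, time in s.
With the tool pointing down it reaches from about 0.325 to 0.85 m from the base axis. Payload 4.4 kg.
Tool frame: the origin (TCP) lies at the very end of the fingers, on their centre line; the grasp point (between the pads) lies 19 mm behind it (grip_point_offset is the distance from the TCP to the grasp point, in m); x points along the fingers, y is the direction in which the jaws open and shut, and the axes are right-handed (so a half turn about x gives the same grasp; the last joint's range is limited). The gripper opens to 94 mm and grips with 3 to 60 N. Pads are 16 mm wide; open, the fingers measure 119 mm over their backs; the gripper's body (75 mm by 177 mm) begins 78 mm behind the grasp point.
Start: joints at [1.065, 0.207, 1.542, -0, 1.393, -0.15], TCP at [0.2, 0.539, 0.205] pointing down, gripper open.
Joint ranges: [-2.73, 2.73], [-0.86, 2.22], [0.23, 2.46], [-1.11, 4.25], [0.08, 2.63], [-2.82, 2.82]. Speed limits (rad/s): [2.79, 2.79, 3.14, 3.14, 3.14, 3.14].

### API

Orientations are given as [roll, pitch, yaw] about the fixed x, y, z axes, in that order (R = Rz(yaw) Ry(pitch) Rx(roll)).
In Python, from cell import read_state, camera, camera_model, close_job, grip_point_offset gives the robot as it stands. The module is installed in compiled form; this text tells all that it offers.
- The arm moves only by the shell command python3 -m inch 'ROWS' [FORCE]. ROWS is JSON, a list of rows, each a list of 7 numbers: the shift along the tool's x, y, z in m, then the turn, a rotation vector about the tool's x, y, z in degrees, then the opening, from 0 (shut) to 1 (fully open). In form: [[tx, ty, tz, ax, ay, az, fingers], ...]. A call has 1 to 12 rows; each row shifts and turns the pose as measured when the row begins, along the tool's axes as they then stand; what a row does not reach is not made up. A row lasts 1/12 s, in which the tool goes at most 41.7 mm and 7.16 degrees, less where a joint would pass 70% of its speed; a pose out of reach is approached as far as the arm can. A call is refused whole if a number of a shift passes 0.0417 or a number of a turn 7.16, either way. A call with a gripper value outside its range is refused whole. The fingers move at their own pace and stop on an object; FORCE is the grip in N (left out, the last holds). Time passes only in rows, so rows that do not move let the fingers close. It gives the time, the measured TCP pose, the force and the opening at its end, in the units of the state.
- read_state(): the state, without advancing time (a new reading comes with each control period).
- camera(name): name is "scene" or "side" or "wrist"; returns (picture, depth): 420x560x3 uint8, red, green, blue; 420x560 float32, m along the optical axis (not along the pixel's ray), 0 where there is no reading.
- camera_model(name): a dict with "camera_matrix" (3x3 intrinsics, pixels), "R" (3x3) and "t" (3): a world point X has camera coordinates R X + t. Camera axes: x right, y down, z forward; pixel columns grow to the right and rows downward; lengths in m; the calibration is good to about 2 mm. A picture is of the moment at which its call begins: read the wrist's pose just before it. camera_model takes no time and is no camera call; for the wrist camera it gives the pose at the moment of the call.
- close_job(): hands the job in, once; it reports no verdict.
The state is a dict: "clock": time; "joint_pos": joint angles; "dq": joint speeds; "joint_torque": joint torques, N m; "tcp_pos": TCP position; "ee_rot": TCP orientation; "force": force on the tool from outside, world axes, zero at the start; "moment": the same for the moment, N m; "width": finger opening in m.
Only numpy, scipy, OpenCV 4.12 (cv2) and the standard library are available. Lean on these libraries where they do the work, as an engineer would, in place of code of your own. Each camera call takes 0.05 s, during which the arm holds its last target.

## Working session

There is one attempt and no reset: what is moved stays moved. The work goes in short steps, Python scripts to look and compute and a shell command to move; the robot and the scene stay as the last step left them, time stands still between calls to the robot, and variables do not carry over. Pictures are saved under pics/ and viewed, and the job is handed in when it is done.

```bash
mkdir -p pics; ls; python3 - <<'E'
from cell import *
import cv2
print(read_state(), grip_point_offset if not callable(grip_point_offset) else grip_point_offset())
import numpy as np
for n in ["scene","side"]:
    p,d=camera(n); cv2.imwrite(f"pics/{n}0.png",p[:,:,::-1]); np.savez(f"{n}0.npz",p=p,d=d); print(n,camera_model(n))
E
```

```text
pics
{'clock': 0.0, 'joint_pos': array([ 1.06549411e+00,  2.07448011e-01,  1.54291189e+00, -2.32198721e-05,
        1.39346920e+00, -1.50482041e-01]), 'dq': array([-5.11337448e-04,  7.38880700e-05, -4.66433103e-04, -2.21718401e-05,
        5.96661746e-04,  1.77645286e-03]), 'joint_torque': array([-3.07832488e-04, -3.70875192e+01, -2.81419337e+01,  6.99788262e-02,
        3.62392981e-02, -1.89141233e-04]), 'tcp_pos': array([0.19939179, 0.53848534, 0.20429484]), 'ee_rot': array([-1.71106314,  1.56855977, -2.0658792 ]), 'force': array([-0.64621007, -0.1989776 , -0.55628457]), 'moment': array([ 0.02499774, -0.05983071, -0.00567648]), 'width': 0.09392984488173284} 0.0188
scene {'camera_matrix': array([[460.38809293,   0.        , 278.76822222],
       [  0.        , 460.38809293, 203.98140263],
       [  0.        ,   0.        ,   1.        ]]), 'R': array([[-0.77638107, -0.63026266,  0.00118877],
       [-0.31256097,  0.38338503, -0.86909238],
       [ 0.54730072, -0.67511843, -0.49464838]]), 't': array([0.37071367, 0.28143981, 0.60617092])}
side {'camera_matrix': array([[445.26740846,   0.        , 281.08457017],
       [  0.        , 445.26740846, 210.4071534 ],
       [  0.        ,   0.        ,   1.        ]]), 'R': array([[ 0.62896933, -0.7773606 , -0.01039588],
       [-0.64010586, -0.51023379, -0.57439183],
       [ 0.44120525,  0.36792931, -0.81851448]]), 't': array([-0.36447173,  0.39644286,  0.76345506])}
```

View pics/scene0.png

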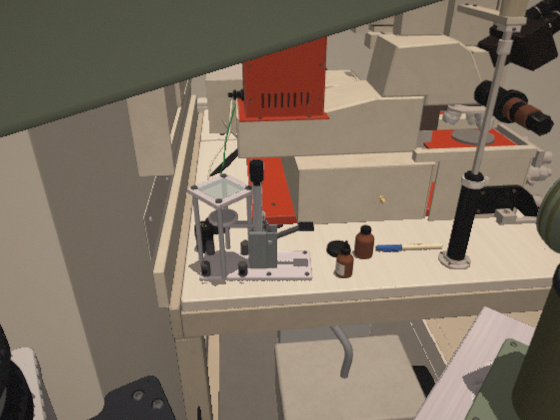

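View pics/side0.png

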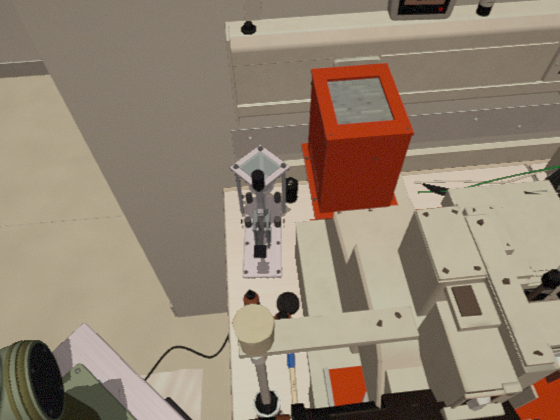

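The scene view has the knob at about (257,172), the tab at (306,226) and the mask frame at (221,190). In the side view the knob is at (258,181), the tab at (261,251) and the frame at (261,166). I'll triangulate these.

```bash
cat > h.py <<'E'
import numpy as np, cv2
from cell import *
def tri(us,ms,uw,mw):
    P=[m["camera_matrix"]@np.c_[m["R"],m["t"]] for m in (ms,mw)]
    X=cv2.triangulatePoints(P[0],P[1],np.array(us,float).reshape(-1,2).T,np.array(uw,float).reshape(-1,2).T)
    return (X[:3]/X[3]).T
def back(u,m,d):
    K=m["camera_matrix"]; r=np.linalg.inv(K)@np.array([u[0],u[1],1.]); return m["R"].T@(r*d-m["t"])
def plane(u,m,z):
    K=m["camera_matrix"]; r=m["R"].T@(np.linalg.inv(K)@np.array([u[0],u[1],1.])); C=-m["R"].T@m["t"]; return C+r*(z-C[2])/r[2]
E
python3 - <<'E'
from h import *
S=np.load("scene0.npz");W=np.load("side0.npz");ms=camera_model("scene");mw=camera_model("side")
for n,p,k in (("s",S["p"],(220,150,330,290)),("w",W["p"],(220,140,310,320))):
    c=p[k[1]:k[3],k[0]:k[2],::-1]; cv2.imwrite(f"pics/crop_{n}.png",cv2.resize(c,None,fx=4,fy=4,interpolation=cv2.INTER_CUBIC)[:600,:800])
print(tri([(257,172),(306,226)],ms,[(258,181),(261,251)],mw))
for u in((257,172),(306,226),(338,247),(222,188)): print("s",u,back(u,ms,S["d"][u[1],u[0]]))
for u in((258,181),(261,251),(258,173),(245,270),(288,303),(252,298),(291,190)): print("w",u,back(u,mw,W["d"][u[1],u[0]]))
print(-ms["R"].T@ms["t"],-mw["R"].T@mw["t"])
E
```

```text
[[ 0.52103091  0.00522806  0.20136038]
 [ 0.45494378 -0.05149725  0.09092959]]
s (257, 172) [0.51351702 0.01415852 0.2073491 ]
s (306, 226) [ 0.44710163 -0.04014682  0.09972553]
s (338, 247) [ 0.42780803 -0.12609901  0.01568414]
s (222, 188) [0.56679311 0.04672951 0.17253657]
w (258, 181) [ 0.51141155 -0.00394452  0.21692357]
w (261, 251) [ 0.45266315 -0.05372004  0.09623289]
w (258, 173) [0.52285001 0.00555195 0.22175112]
w (245, 270) [ 0.4307569  -0.0230883   0.01294306]
w (288, 303) [ 0.42868613 -0.13996261  0.01501762]
w (252, 298) [ 0.38008374 -0.09037833  0.05474243]
w (291, 190) [0.63313474 0.01392623 0.05244519]
[0.04402439 0.53498434 0.54399797] [ 0.14616656 -0.36194491  0.84882356]
```

```bash
python3 - <<'E'
from h import *
S=np.load("scene0.npz");p=S["p"][150:290,185:335,::-1]; cv2.imwrite("pics/cs.png",cv2.resize(p,None,fx=4,fy=4,interpolation=cv2.INTER_CUBIC))
E
```

```text
(no output)
```

View pics/cs.png

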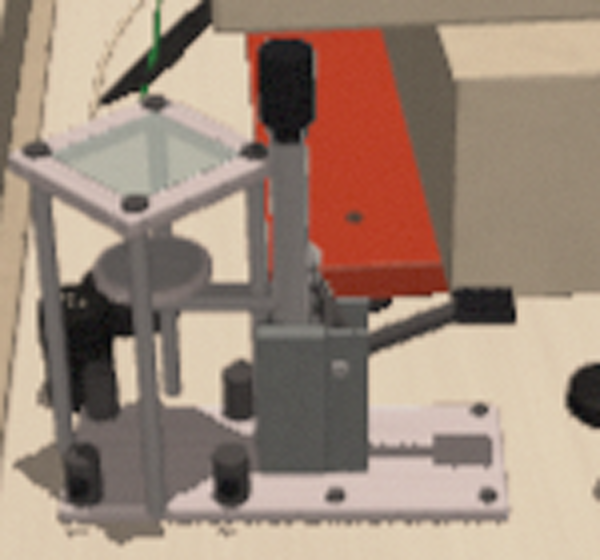

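View pics/crop_w.png

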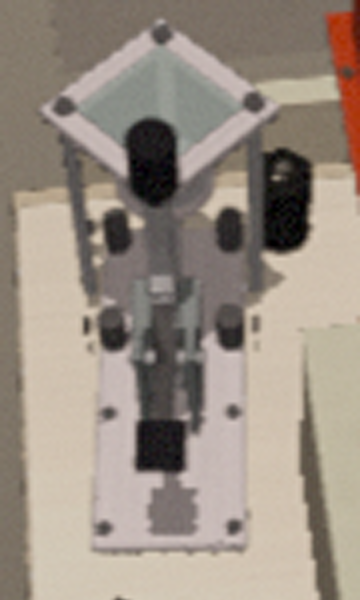

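```bash
python3 - <<'E'
from h import *
ms=camera_model("scene");mw=camera_model("side")
w=lambda x,y:(x/4+220-.375,y/4+140-.375); s=lambda x,y:(x/4+185-.375,y/4+150-.375)
print("knobtop w",plane(w(151,143),mw,.221)," s",plane(s(287,50),ms,.221))
print("knob mid s",plane(s(286,90),ms,.204))
print("tab w",plane(w(161,438),mw,.096)," s",plane(s(484,298),ms,.096))
a=[w(162,34),w(252,101),w(64,105)];b=[s(154,102),s(254,151),s(37,150)]
# side: far, right, left ; scene : far , right, left, near
import itertools
for i,x in enumerate(a):
  for j,y in enumerate(b+[s(134,204)]):
    X=tri(y,ms,x,mw)[0]
    if .155<X[2]<.185: print(i,j,X)
print("foot corners z=.01 w",[plane(w(*q),mw,.01).round(4) for q in((104,527),(235,527),(233,411),(109,411))])
print("foot s",[plane(s(*q),ms,.01).round(4) for q in((488,496),(480,410),(336,496))])
E
```

```text
knobtop w [0.51832204 0.00321579 0.221     ]  s [0.52070618 0.00714582 0.221     ]
knob mid s [0.51901583 0.01028413 0.204     ]
tab w [ 0.4545812  -0.04918908  0.096     ]  s [ 0.45478481 -0.04970436  0.096     ]
0 2 [0.60670286 0.07514236 0.17207343]
0 3 [0.58315982 0.06293859 0.16621727]
1 0 [0.59995042 0.01006895 0.17264859]
1 1 [ 0.57366809 -0.00286559  0.16906515]
2 2 [0.56004655 0.09446199 0.17982733]
2 3 [0.53954288 0.08223063 0.17202668]
foot corners z=.01 w [array([ 0.4302, -0.0251,  0.01  ]), array([ 0.4732, -0.0788,  0.01  ]), array([ 0.5274, -0.0332,  0.01  ]), array([0.485 , 0.0199, 0.01  ])]
foot s [array([ 0.4305, -0.0239,  0.01  ]), array([ 0.4736, -0.0765,  0.01  ]), array([0.485 , 0.0205, 0.01  ])]
```

```bash
python3 - <<'E'
from h import *
H={}
for n in("scene","side"):
    D=np.load(n+"0.npz")["d"];m=camera_model(n);K=m["camera_matrix"]
    v,u=np.mgrid[:420,:560]; ok=D>0
    r=np.linalg.inv(K)@np.c_[u[ok],v[ok],np.ones(ok.sum())].T
    X=(m["R"].T@(r*D[ok]-m["t"][:,None])).T
    H[n]=X
X=np.vstack(list(H.values()))
print("     y(cm) rows: ; x cols 0..95 step 5")
for y in np.arange(.7,-.5,-.05):
    row=[]
    for x in np.arange(0,.95,.05):
        k=(X[:,0]>=x)&(X[:,0]<x+.05)&(X[:,1]>=y-.05)&(X[:,1]<y)
        row.append(f"{100*np.percentile(X[k,2],98):4.0f}" if k.sum()>8 else "   .")
    print(f"{y*100:4.0f}","".join(row))
E
```

```text
y(cm) rows: ; x cols 0..95 step 5
  70  -84 -84 -84 -84 -84 -84 -84 -84 -84 -84   .   .   .   .   .   .   .   .   .
  65    .   .   . -84 -84 -84 -84 -84 -84 -84   .   .   .   .   .   .   .   .   .
  60    .   .   . -84 -84 -84 -84 -84 -84 -84   .   .   .   .   .   .   .   .   .
  55    .   .  54  43  40 -84 -84 -84 -84   .   .   .   .   .   .   .   .   .   .
  50    .  54  54  39  39 -84 -84 -84  23  23   .   .   .   .   .   .   .   .   .
  45    .  53   .  35  35 -84 -84  41  41  24   .   .   .   .   .   .   .   .   .
  40    .   .   . -84 -84 -84 -84  46  45   .   .   .   .   .   .   .   .   .   .
  35    .   .   . -83 -84 -84 -84 -84  46  45   .   .   .   .   .   .   .   .   .
  30    .   .   . -83 -83 -84 -84 -84 -84  45  45   .   .   .   .   .   .   .   .
  25    .   .   . -83 -82 -82 -84 -84 -84 -84  45  45   .   .   .   .   .   .   .
  20    .   0   0 -75 -82 -83 -84 -83 -82 -82  -1  43  44   .   .   .   .   .   .
  15    .   0   0  -0 -83 -83 -84 -84 -84  -0   0  40  42  44   .   .   .   .   .
  10   16   2   0  -0 -84 -84 -84 -84  -0   0  17  17  41  43  44   .   .   .   .

[... 201 characters left out ...]
  10  11  38  43  43  27   0  41  45  18   .
 -10    .   0   0   0  -0   0   0   6  14  39  43  43  43  44   0 -67  44  44  42
 -15    .   0   0  -0   0   0   0  14  18  42  43  43  43   5   5 -67   0  41  43
 -20    .   .  31  31  49  48  20  18  34  29  43  43  27   9   5   5   2   2  41
 -25    .  -0  30  32  49  45  21  39  39  38  29  28  27  10   6   5   5   4   4
 -30    .   0  11   8  41  45  45  48  48  48  44  42   .  26  26   5   0   4   8
 -35    .   0  12  40  43  41  46  48  48  48  44   .  26  26  26  26 -67   0   9
 -40    .   0   6  21  44  42  46  48  52  43  43 -55  26  26  26  26   .  20   .
 -45    .   .   0   0  45  45  47  48  43   . -54  26  26  26  26   .   .   .   .
```

```bash
python3 - <<'E'
from h import *
p,d=camera("wrist"); cv2.imwrite("pics/w0.png",p[:,:,::-1]); m=camera_model("wrist"); print(-m["R"].T@m["t"],m["R"])
from scipy.spatial.transform import Rotation as R
s=read_state(); print(R.from_euler("xyz",s["ee_rot"]).as_matrix().round(3))
E
```

```text
[0.1313225  0.5642647  0.38339831] [[ 0.34773665  0.9375884  -0.00268696]
 [ 0.90769033 -0.33592719  0.2514979 ]
 [ 0.23489889 -0.08989396 -0.96785411]]
[[-0.001  0.347  0.938]
 [-0.002  0.938 -0.347]
 [-1.    -0.002 -0.   ]]
```

View pics/w0.png

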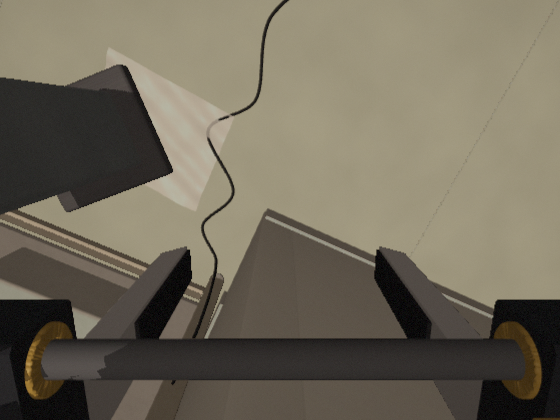

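```bash
python3 - <<'E'
from h import *
for n in("scene","side"):
    D=np.load(n+"0.npz");d=D["d"];p=D["p"].astype(int);m=camera_model(n);K=m["camera_matrix"]
    v,u=np.mgrid[:420,:560]
    r=np.linalg.inv(K)@np.c_[u.ravel(),v.ravel(),np.ones(u.size)].T
    X=(m["R"].T@(r*d.ravel()-m["t"][:,None])).T
    red=((p[...,0]>130)&(p[...,1]<80)).ravel()&(d.ravel()>0)
    for lo,hi in((0,.05),(.05,.15),(.2,.3),(.3,.42),(.42,.5)):
        Y=X[red&(X[:,2]>lo)&(X[:,2]<hi)]
        if len(Y)>20:
            hull=cv2.convexHull(Y[:,:2].astype(np.float32)).reshape(-1,2)
            print(n,lo,len(Y),cv2.minAreaRect(hull), cv2.boxPoints(cv2.minAreaRect(hull)).round(3).tolist())
    # any points near knob at height >.2
    q=(d.ravel()>0)&(X[:,2]>.22)&(np.hypot(X[:,0]-.521,X[:,1]-.006)<.2)
    Y=X[q]; dist=np.hypot(Y[:,0]-.521,Y[:,1]-.006); ang=np.degrees(np.arctan2(Y[:,1]-.006,Y[:,0]-.521))
    for a in range(-180,180,15):
        k=(ang>=a)&(ang<a+15)
        if k.sum()>15: print(n,a,np.percentile(dist[k],3).round(3),Y[k,2].min().round(2),Y[k,2].max().round(2))
E
```

```text
scene 0 462 ((0.5512624382972717, -0.31983333826065063), (0.43097612261772156, 0.30456602573394775), 44.754154205322266) [[0.29100000858306885, -0.3630000054836273], [0.5049999952316284, -0.5799999833106995], [0.8119999766349792, -0.2759999930858612], [0.597000002861023, -0.05999999865889549]]
scene 0.05 1203 ((0.5477213859558105, -0.24092479050159454), (0.47026315331459045, 0.28767162561416626), 16.76644515991211) [[0.2809999883174896, -0.17100000381469727], [0.36399999260902405, -0.44600000977516174], [0.8140000104904175, -0.3109999895095825], [0.7310000061988831, -0.03500000014901161]]
scene 0.2 539 ((0.5467675924301147, -0.2589913606643677), (0.5217944383621216, 0.19116632640361786), 75.41472625732422) [[0.3889999985694885, -0.4869999885559082], [0.5740000009536743, -0.5360000133514404], [0.7049999833106995, -0.03099999949336052], [0.5199999809265137, 0.017999999225139618]]
scene 0.3 43 ((0.5438464879989624, -0.10041263699531555), (0.13791131973266602, 0.005197116639465094), 45.08024978637695) [[0.49300000071525574, -0.1469999998807907], [0.4970000088214874, -0.1509999930858612],
[... 1415 characters left out ...]
, [0.3499999940395355, -0.49000000953674316], [0.765999972820282, -0.054999999701976776], [0.7509999871253967, -0.04100000113248825]]
side 0.42 3371 ((0.47519952058792114, -0.26294568181037903), (0.47762995958328247, 0.1215195283293724), 48.50177001953125) [[0.2709999978542328, -0.4020000100135803], [0.3619999885559082, -0.4819999933242798], [0.6790000200271606, -0.12399999797344208], [0.5879999995231628, -0.04399999976158142]]
side -105 0.134 0.22 0.44
side -90 0.109 0.22 0.44
side -75 0.096 0.22 0.44
side -60 0.092 0.22 0.44
side -45 0.087 0.22 0.44
side -15 0.187 0.22 0.4
side 0 0.156 0.22 0.41
side 15 0.139 0.22 0.44
side 30 0.133 0.22 0.45
side 45 0.133 0.22 0.45
side 60 0.194 0.22 0.45
```

```bash
cat >> h.py <<'E'
from scipy.spatial.transform import Rotation as Rn
KN=np.array([.521,.006]); SY=np.array([-.769,-.639])
def to(x,y,z):
    s=read_state(); R=Rn.from_euler("xyz",s["ee_rot"]).as_matrix()
    print("t",round(s["clock"],2),"tcp",s["tcp_pos"].round(4),"F",s["force"].round(2),"w",round(s["width"],4)); print("tool y ang",np.degrees(np.arctan2(R[1,1],R[0,1])).round(2),"x",R[:,0].round(4),"q",s["joint_pos"].round(2)); print("tool shift",(R.T@(np.array([x,y,z])-s["tcp_pos"])).round(4))
E
python3 -m inch '[[-0.0065,-0.0275,0,0,0,0,1],[-0.0065,-0.0275,0,0,0,0,1],[-0.0065,-0.0275,0,0,0,0,1],[-0.0065,-0.0275,0,0,0,0,1],[-0.0065,-0.0275,0,0,0,0,1],[-0.0065,-0.0275,0,0,0,0,1],[-0.0065,-0.0275,0,0,0,0,1]]'
python3 -c "
from h import *
to(.27,.27,.26)
ms=camera_model('scene');mw=camera_model('side')
S=np.load('scene0.npz')['p'][220:290,310:400,::-1];W=np.load('side0.npz')['p'][270:340,220:310,::-1]
cv2.imwrite('pics/b.png',np.vstack([cv2.resize(a,None,fx=4,fy=4,interpolation=cv2.INTER_CUBIC) for a in (S,W)]))
"
```

```text
clock: 0.73
tcp_pos: [0.1299, 0.3516, 0.2453]
ee_rot: [-1.744, 1.557, -2.098]
force: [0.7, 0.7, -0.6]
width: 0.0941
t 0.73 tcp [0.1299 0.3516 0.2453] F [ 0.72  0.74 -0.57] w 0.0941
tool y ang 69.71 x [-0.007  -0.012  -0.9999] q [ 0.99 -0.27  1.92 -0.    1.5  -0.23]
tool shift [-0.0147 -0.0282  0.1596]
```

View pics/b.png

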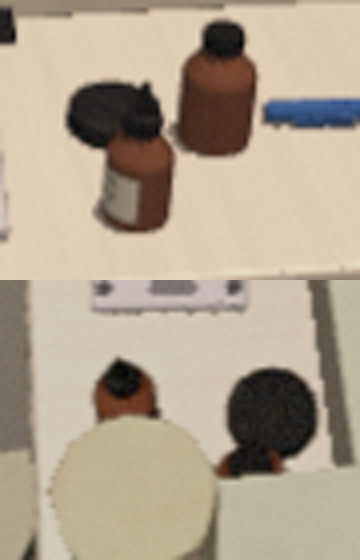

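The dropper bottle with the label has its tip at scene (346,242) and side (250.5,290.5). The brown bottle behind it is at scene (364,230). I'll measure the dropper and move on.

```bash
python3 -c "
from h import *
ms=camera_model('scene');mw=camera_model('side')
print(tri((346,242),ms,(250.2,290.2),mw), plane((344.5,271),ms,0),plane((365,251),ms,0), plane((288,302),mw,.012))
"
python3 -m inch '[[-0.002,-0.004,0.027,0,0,0,1],[-0.002,-0.004,0.027,0,0,0,1],[-0.002,-0.004,0.027,0,0,0,1],[-0.002,-0.004,0.027,0,0,0,1],[-0.002,-0.004,0.027,0,0,0,1],[-0.002,-0.004,0.027,0,0,0,1]]'
python3 -c "
from h import *
to(.36,.12,.26)"
```

```text
[[ 0.38606799 -0.08197487  0.06896109]] [ 0.38650534 -0.08636784  0.        ] [ 0.38912658 -0.16836407  0.        ] [ 0.43138314 -0.13782888  0.012     ]
clock: 1.23
tcp_pos: [0.2714, 0.2675, 0.258]
ee_rot: [-1.854, 1.56, -2.196]
force: [0.2, 0.8, -0.1]
width: 0.0937
t 1.23 tcp [0.2714 0.2675 0.258 ] F [ 0.16  0.76 -0.06] w 0.0937
tool y ang 70.4 x [-0.0063 -0.0087 -0.9999] q [ 0.55 -0.26  1.89 -0.    1.52 -0.67]
tool shift [-0.0012 -0.1092  0.133 ]
```

```bash

python3 -m inch '[[0,-0.018,0.022,0,0,0,1],[0,-0.018,0.022,0,0,0,1],[0,-0.018,0.022,0,0,0,1],[0,-0.018,0.022,0,0,0,1],[0,-0.018,0.022,0,0,0,1],[0,-0.018,0.022,0,0,0,1],[0,0,0,6,0,0,1],[0,0,0,6,0,0,1],[0,0,0,6,0,0,1],[0,0,0,6,0,0,1],[0,0,0,6,0,0,1]]'
python3 -c "
from h import *
to(.521,.006,.262)"
```

```text
clock: 2.15
tcp_pos: [0.3658, 0.1081, 0.257]
ee_rot: [-1.321, 1.559, -2.222]
force: [-0.1, -0.2, -0.6]
width: 0.0941
t 2.15 tcp [0.3658 0.1081 0.257 ] F [-0.14 -0.23 -0.57] w 0.0941
tool y ang 38.42 x [-0.0074 -0.0098 -0.9999] q [ 0.07 -0.26  1.89 -0.01  1.52 -0.6 ]
tool shift [-0.0052  0.0581  0.1765]
```

```bash

python3 -m inch '[[-0.001,0.0115,0.032,0,0,0,1],[-0.001,0.0115,0.032,0,0,0,1],[-0.001,0.0115,0.032,0,0,0,1],[-0.001,0.0115,0.032,0,0,0,1],[-0.001,0.008,0.025,0,0,0,1],[-0.001,0.002,0.01,0,0,0,1],[0,0,0,0,0,0,1]]'
python3 -c "
from h import *
to(.521,.006,.190)
for n in ('wrist','scene'):
    p,d=camera(n); cv2.imwrite('pics/%s1.png'%n,p[:,:,::-1]); np.savez(n+'1.npz',p=p,d=d)
m=camera_model('wrist');q=m['camera_matrix']@(m['R']@np.array([.521,.006,.221])+m['t']);print(q[:2]/q[2])"
```

```text
clock: 2.73
tcp_pos: [0.5137, 0.0116, 0.2597]
ee_rot: [-1.628, 1.557, -2.53]
force: [0.5, 0.0, 0.1]
width: 0.0938
t 2.73 tcp [0.5137 0.0116 0.2597] F [0.47 0.01 0.11] w 0.0938
tool y ang 38.32 x [-0.0114 -0.008  -0.9999] q [-0.14  0.05  1.61 -0.01  1.5  -0.81]
tool shift [0.0696 0.0032 0.0089]
[288.04391074 256.88969977]
```

View pics/wrist1.png

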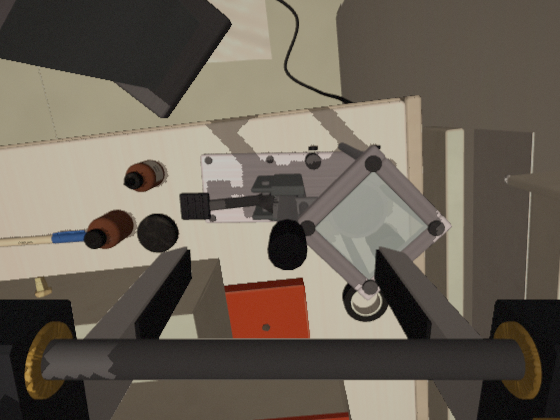

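View pics/scene1.png

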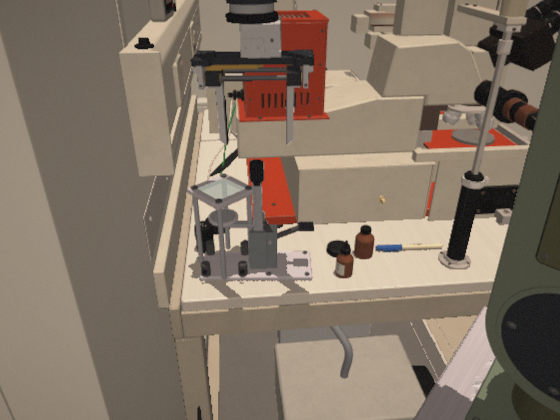

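The knob top is at wrist (288,252) and the prediction was (288,257), so they agree. The frame is to the right of the knob and the jaws straddle it. Descending.

```bash

python3 -m inch '[[0,0.003,0.0085,0,0,0.8,1],[0,0,0,0,0,0,1]]'
python3 -c "
from h import *
to(.521,.006,.189)"
python3 -m inch '[[0.02,0,0,0,0,0,1],[0.02,0,0,0,0,0,1],[0.015,0,0,0,0,0,1],[0.008,0,0,0,0,0,1],[0.004,0,0,0,0,0,1],[0,0,0,0,0,0,1]]'
python3 -c "
from h import *
to(.521,.006,.189)"
```

```text
clock: 3.0
tcp_pos: [0.518, 0.0099, 0.2593]
ee_rot: [3.046, 1.567, 2.148]
force: [-0.2, -0.3, -0.8]
width: 0.0939
t 3.0 tcp [0.518  0.0099 0.2593] F [-0.18 -0.26 -0.77] w 0.0939
tool y ang 38.55 x [-0.0018  0.0028 -1.    ] q [-0.15  0.05  1.61  0.    1.49 -0.82]
tool shift [ 0.0703 -0.0001  0.0052]
clock: 3.5
tcp_pos: [0.5156, 0.014, 0.1934]
ee_rot: [1.608, 1.565, 0.715]
force: [0.3, 0.2, 0.1]
width: 0.0938
t 3.5 tcp [0.5156 0.014  0.1934] F [0.31 0.24 0.14] w 0.0938
tool y ang 38.83 x [ 0.0044  0.0038 -1.    ] q [-0.14  0.09  1.7   0.    1.35 -0.82]
tool shift [ 0.0044 -0.0008  0.0096]
```

```bash

python3 -m inch '[[0.001,0,0.0065,0,0,0,1],[0.001,0,0.004,0,0,0,1],[0,0,0,0,0,0,1]]'
python3 -c "
from h import *
to(.521,.006,.189)
for n in ('wrist','side'):
    p,d=camera(n); cv2.imwrite('pics/%s2.png'%n,p[:,:,::-1])
"
```

```text
clock: 3.75
tcp_pos: [0.5236, 0.0056, 0.1935]
ee_rot: [1.285, 1.562, 0.393]
force: [-0.3, 0.1, -0.1]
width: 0.0938
t 3.75 tcp [0.5236 0.0056 0.1935] F [-0.27  0.11 -0.08] w 0.0938
tool y ang 38.92 x [ 0.0079  0.0033 -1.    ] q [-0.16  0.1   1.69  0.    1.35 -0.84]
tool shift [ 0.0045 -0.0018 -0.0019]
```

View pics/wrist2.png

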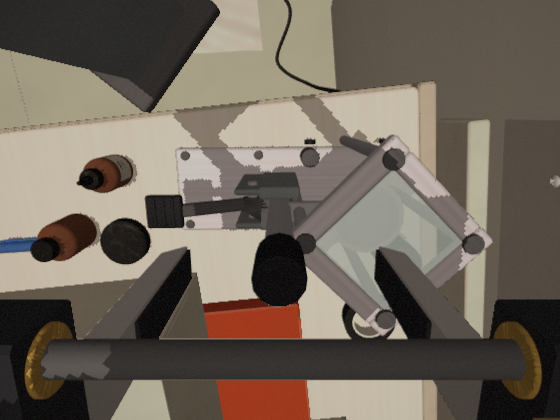

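View pics/side2.png

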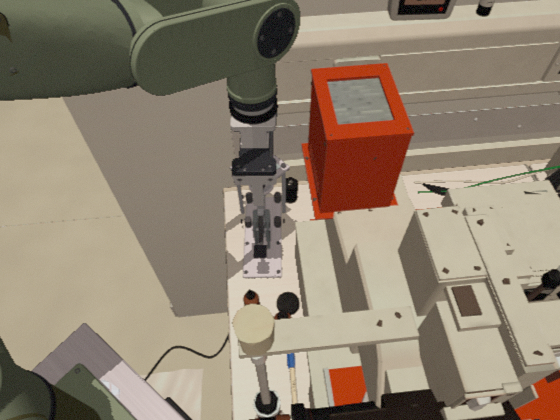

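```bash
python3 -c "
from h import *
s=read_state();m=camera_model('wrist')
for dz in (0,.0188,.0275):
  q=m['camera_matrix']@(m['R']@(s['tcp_pos']+np.array([0,0,dz]))+m['t']);print(dz,q[:2]/q[2])
q=m['camera_matrix']@(m['R']@np.array([.521,.006,.221])+m['t']);print(q[:2]/q[2])
q=m['camera_matrix']@(m['R']@np.array([.521,.006,.187])+m['t']);print(q[:2]/q[2])
"
```

```text
0 [282.79279876 263.69378498]
0.0188 [283.10467805 279.28863977]
0.0275 [283.27229132 287.66978184]
[279.08342816 284.17478254]
[279.20626125 256.01275389]
```

```bash

python3 -m inch '[[0.004,-0.0015,-0.002,0,0,-0.4,1],[0,0,0,0,0,0,0.6],[0,0,0,0,0,0,0.3],[0,0,0,0,0,0,0],[0,0,0,0,0,0,0],[0,0,0,0,0,0,0],[0,0,0,0,0,0,0]]' 15
python3 -c "
from h import *
to(.521,.006,.189)"
```

```text
clock: 4.43
tcp_pos: [0.5215, 0.0065, 0.1903]
ee_rot: [0.531, 1.567, -0.361]
force: [-0.1, 0.4, -0.2]
width: 0.0573
t 4.43 tcp [0.5215 0.0065 0.1903] F [-0.11  0.43 -0.21] w 0.0573
tool y ang 38.9 x [ 0.0038 -0.0014 -1.    ] q [-0.15  0.1   1.69 -0.    1.34 -0.83]
tool shift [ 0.0013 -0.0007  0.    ]
```

```bash

python3 -m inch '[[0,0,0,0,0,0,0],[0,0,0,0,0,0,0],[0,0,0,0,0,0,0],[0,0,0,0,0,0,0],[0,0,0,0,0,0,0],[0,0,0,0,0,0,0],[0,0,0,0,0,0,0],[0,0,0,0,0,0,0]]' 25
python3 -c "
from h import *
to(.521,.006,.189)"
```

```text
clock: 5.1
tcp_pos: [0.5209, 0.006, 0.1903]
ee_rot: [0.102, 1.567, -0.79]
force: [0.8, -0.6, 0.3]
width: 0.0246
t 5.1 tcp [0.5209 0.006  0.1903] F [ 0.76 -0.65  0.26] w 0.0246
tool y ang 38.91 x [ 0.0024 -0.0024 -1.    ] q [-0.15  0.1   1.69 -0.    1.34 -0.83]
tool shift [0.0013 0.0001 0.0001]
```

```bash
cat > st.py <<'E'
import sys
from cell import read_state
s=read_state(); print("t%.2f z%.5f Fz%.2f Fxy%.1f,%.1f w%.4f"%(s["clock"],s["tcp_pos"][2],s["force"][2],*s["force"][:2],s["width"]))
if len(sys.argv)>1 and -s["force"][2]>float(sys.argv[1]): print("STOP"); sys.exit(1)
E
for i in 1; do python3 -m inch '[[0,0,0,0,0,0,0]]' 40 >/dev/null; python3 st.py
python3 -m inch '[[-0.0015,0,0,0,0,0,0]]' >/dev/null; python3 st.py
python3 -m inch '[[-0.0015,0,0,0,0,0,0]]' >/dev/null; python3 st.py
python3 -m inch '[[-0.0015,0,0,0,0,0,0]]' >/dev/null; python3 st.py
python3 -m inch '[[-0.0015,0,0,0,0,0,0]]' >/dev/null; python3 st.py
python3 -m inch '[[-0.0015,0,0,0,0,0,0]]' >/dev/null; python3 st.py
python3 -m inch '[[-0.0015,0,0,0,0,0,0]]' >/dev/null; python3 st.py
python3 -m inch '[[-0.0015,0,0,0,0,0,0]]' >/dev/null; python3 st.py
python3 -m inch '[[-0.0015,0,0,0,0,0,0]]' >/dev/null; python3 st.py
done
```

```text
t5.18 z0.19029 Fz0.91 Fxy0.2,-1.0 w0.0242
t5.27 z0.19100 Fz-7.72 Fxy2.6,-0.3 w0.0239
t5.35 z0.19157 Fz-7.46 Fxy2.7,-0.6 w0.0240
t5.43 z0.19210 Fz-6.44 Fxy3.6,-1.0 w0.0243
t5.52 z0.19277 Fz-7.28 Fxy4.2,-0.5 w0.0241
t5.60 z0.19361 Fz-7.03 Fxy4.0,-0.7 w0.0243
t5.68 z0.19464 Fz-8.51 Fxy3.7,-0.7 w0.0243
t5.77 z0.19576 Fz-8.43 Fxy3.3,-0.2 w0.0243
t5.85 z0.19701 Fz-7.78 Fxy4.4,-1.6 w0.0245
```

```bash

for i in 1; do
python3 -m inch '[[-0.0015,0,0,0,0,0,0],[-0.0015,0,0,0,0,0,0]]' >/dev/null; python3 st.py
python3 -m inch '[[-0.0015,0,0,0,0,0,0],[-0.0015,0,0,0,0,0,0]]' >/dev/null; python3 st.py
python3 -m inch '[[-0.0015,0,0,0,0,0,0]]' >/dev/null; python3 st.py
python3 -m inch '[[-0.0015,0,0,0,0,0,0]]' >/dev/null; python3 st.py
python3 -m inch '[[-0.0015,0,0,0,0,0,0]]' >/dev/null; python3 st.py
python3 -m inch '[[-0.0015,0,0,0,0,0,0]]' >/dev/null; python3 st.py
python3 -m inch '[[-0.0015,0,0,0,0,0,0]]' >/dev/null; python3 st.py
python3 -m inch '[[-0.0015,0,0,0,0,0,0]]' >/dev/null; python3 st.py
python3 -m inch '[[-0.0015,0,0,0,0,0,0]]' >/dev/null; python3 st.py
python3 -m inch '[[-0.0015,0,0,0,0,0,0]]' >/dev/null; python3 st.py
done
python3 -c "
from h import *
to(.521,.006,.2103)"
```

```text
t6.02 z0.20012 Fz-7.41 Fxy2.6,-0.1 w0.0240
t6.18 z0.20346 Fz-9.38 Fxy4.7,-1.1 w0.0240
t6.27 z0.20503 Fz-8.97 Fxy4.6,-0.7 w0.0242
t6.35 z0.20651 Fz-8.52 Fxy5.4,-0.5 w0.0240
t6.43 z0.20812 Fz-8.34 Fxy3.8,-1.6 w0.0242
t6.52 z0.20988 Fz-8.37 Fxy3.1,-0.5 w0.0242
t6.60 z0.21171 Fz-8.62 Fxy3.4,-1.1 w0.0242
t6.68 z0.21335 Fz-9.33 Fxy3.5,-0.6 w0.0241
t6.77 z0.21491 Fz-10.23 Fxy4.0,-1.1 w0.0243
t6.85 z0.21646 Fz-9.33 Fxy4.4,-0.9 w0.0245
t 6.85 tcp [0.5208 0.0061 0.2165] F [ 4.4  -0.94 -9.33] w 0.0245
tool y ang 38.88 x [ 9.0e-04 -1.6e-03 -1.0e+00] q [-0.15  0.08  1.66 -0.    1.4  -0.83]
tool shift [0.0062 0.0001 0.0002]
```

```bash
cat > /dev/null; set -e
python3 -m inch '[[-0.0005,0,0,0,0,0,0]]' >/dev/null; python3 st.py 12
python3 -m inch '[[-0.0005,0,0,0,0,0,0]]' >/dev/null; python3 st.py 12
python3 -m inch '[[-0.0005,0,0,0,0,0,0]]' >/dev/null; python3 st.py 12
python3 -m inch '[[-0.0005,0,0,0,0,0,0]]' >/dev/null; python3 st.py 12
python3 -m inch '[[-0.0007,0,0,0,0,0,0]]' >/dev/null; python3 st.py 12
python3 -m inch '[[-0.0007,0,0,0,0,0,0]]' >/dev/null; python3 st.py 12
python3 -m inch '[[-0.0007,0,0,0,0,0,0]]' >/dev/null; python3 st.py 12
python3 -m inch '[[-0.0007,0,0,0,0,0,0]]' >/dev/null; python3 st.py 12
python3 -m inch '[[-0.0007,0,0,0,0,0,0]]' >/dev/null; python3 st.py 12
python3 -m inch '[[-0.0007,0,0,0,0,0,0]]' >/dev/null; python3 st.py 12
```

```text
t6.93 z0.21735 Fz-8.16 Fxy2.8,-1.1 w0.0243
t7.02 z0.21821 Fz-6.79 Fxy2.8,-0.7 w0.0239
t7.10 z0.21912 Fz-5.99 Fxy3.6,-0.8 w0.0245
t7.18 z0.22002 Fz-5.90 Fxy2.8,-0.9 w0.0242
t7.27 z0.22109 Fz-5.90 Fxy3.0,0.1 w0.0240
t7.35 z0.22195 Fz-7.02 Fxy3.1,-0.1 w0.0244
t7.43 z0.22269 Fz-7.79 Fxy2.5,-1.0 w0.0242
t7.52 z0.22338 Fz-8.19 Fxy3.0,-1.1 w0.0243
t7.60 z0.22403 Fz-7.86 Fxy3.8,-1.6 w0.0243
t7.68 z0.22467 Fz-6.83 Fxy3.8,-0.4 w0.0241
```

```bash
set -e
python3 -m inch '[[-0.0006,0,0,0,0,0,0]]' >/dev/null; python3 st.py 9.3
python3 -m inch '[[-0.0006,0,0,0,0,0,0]]' >/dev/null; python3 st.py 9.3
python3 -m inch '[[-0.0006,0,0,0,0,0,0]]' >/dev/null; python3 st.py 9.3
python3 -m inch '[[-0.0006,0,0,0,0,0,0]]' >/dev/null; python3 st.py 9.3
python3 -m inch '[[-0.0006,0,0,0,0,0,0]]' >/dev/null; python3 st.py 9.3
python3 -m inch '[[-0.0006,0,0,0,0,0,0]]' >/dev/null; python3 st.py 9.3
python3 -m inch '[[-0.0006,0,0,0,0,0,0]]' >/dev/null; python3 st.py 9.3
python3 -m inch '[[-0.0006,0,0,0,0,0,0]]' >/dev/null; python3 st.py 9.3
python3 -m inch '[[-0.0006,0,0,0,0,0,0]]' >/dev/null; python3 st.py 9.3
python3 -m inch '[[-0.0006,0,0,0,0,0,0]]' >/dev/null; python3 st.py 9.3
python3 -m inch '[[-0.0006,0,0,0,0,0,0]]' >/dev/null; python3 st.py 9.3
python3 -m inch '[[-0.0006,0,0,0,0,0,0]]' >/dev/null; python3 st.py 9.3
```

```text
t7.77 z0.22524 Fz-7.72 Fxy3.8,-0.6 w0.0240
t7.85 z0.22582 Fz-7.39 Fxy3.6,-0.2 w0.0242
t7.93 z0.22639 Fz-6.30 Fxy3.5,-0.7 w0.0247
t8.02 z0.22704 Fz-7.42 Fxy2.7,-1.0 w0.0237
t8.10 z0.22775 Fz-5.31 Fxy3.6,-0.7 w0.0244
t8.18 z0.22854 Fz-7.35 Fxy3.1,-0.7 w0.0243
t8.27 z0.22938 Fz-7.67 Fxy3.6,-0.7 w0.0236
t8.35 z0.23026 Fz-5.67 Fxy3.0,-0.8 w0.0240
t8.43 z0.23117 Fz-6.46 Fxy2.1,-0.4 w0.0241
t8.52 z0.23191 Fz-7.20 Fxy2.6,-0.4 w0.0243
t8.60 z0.23250 Fz-6.55 Fxy2.9,-0.6 w0.0241
t8.68 z0.23307 Fz-6.86 Fxy4.6,-1.1 w0.0242
```

```bash
set -e
python3 -m inch '[[-0.0006,0,0,0,0,0,0]]' >/dev/null; python3 st.py 9
python3 -m inch '[[-0.0006,0,0,0,0,0,0]]' >/dev/null; python3 st.py 9
python3 -m inch '[[-0.0006,0,0,0,0,0,0]]' >/dev/null; python3 st.py 9
python3 -m inch '[[-0.0006,0,0,0,0,0,0]]' >/dev/null; python3 st.py 9
python3 -m inch '[[-0.0006,0,0,0,0,0,0]]' >/dev/null; python3 st.py 9
python3 -m inch '[[-0.0006,0,0,0,0,0,0]]' >/dev/null; python3 st.py 9
python3 -m inch '[[-0.0006,0,0,0,0,0,0]]' >/dev/null; python3 st.py 9
python3 -m inch '[[-0.0006,0,0,0,0,0,0]]' >/dev/null; python3 st.py 9
```

```text
t8.77 z0.23361 Fz-7.56 Fxy3.3,-0.4 w0.0243
t8.85 z0.23411 Fz-7.84 Fxy3.0,-0.5 w0.0241
t8.93 z0.23452 Fz-9.09 Fxy4.4,-1.4 w0.0237
STOP
```

```bash
set -e
python3 -m inch '[[-0.0005,0,0,0,0,0,0]]' >/dev/null; python3 st.py 11
python3 -m inch '[[-0.0004,0,0,0,0,0,0]]' >/dev/null; python3 st.py 11
```

```text
t9.02 z0.23463 Fz-10.84 Fxy3.6,-1.5 w0.0246
t9.10 z0.23465 Fz-9.33 Fxy4.9,0.4 w0.0244
```

```bash
set -e
python3 -m inch '[[-0.0004,0,0,0,0,0,0]]' >/dev/null; python3 st.py 12
python3 -m inch '[[-0.0004,0,0,0,0,0,0]]' >/dev/null; python3 st.py 12
python3 -m inch '[[-0.0004,0,0,0,0,0,0]]' >/dev/null; python3 st.py 12
```

```text
t9.18 z0.23463 Fz-9.77 Fxy4.3,-1.2 w0.0244
t9.27 z0.23470 Fz-10.35 Fxy5.7,-1.4 w0.0242
t9.35 z0.23474 Fz-10.92 Fxy4.6,-0.5 w0.0240
```

```bash
set -e
python3 -m inch '[[-0.0003,0,0,0,0,0,0]]' >/dev/null; python3 st.py 12
python3 -m inch '[[-0.0003,0,0,0,0,0,0]]' >/dev/null; python3 st.py 12
python3 -m inch '[[-0.0003,0,0,0,0,0,0]]' >/dev/null; python3 st.py 12
python3 -m inch '[[-0.0003,0,0,0,0,0,0]]' >/dev/null; python3 st.py 12
python3 -m inch '[[-0.0003,0,0,0,0,0,0]]' >/dev/null; python3 st.py 12
python3 -m inch '[[-0.0003,0,0,0,0,0,0]]' >/dev/null; python3 st.py 12
```

```text
t9.43 z0.23474 Fz-10.47 Fxy4.7,-0.6 w0.0241
t9.52 z0.23477 Fz-11.67 Fxy4.8,-0.0 w0.0248
t9.60 z0.23482 Fz-11.44 Fxy6.1,-0.7 w0.0243
t9.68 z0.23482 Fz-11.08 Fxy5.4,-1.7 w0.0243
t9.77 z0.23482 Fz-11.63 Fxy4.9,-1.0 w0.0243
t9.85 z0.23483 Fz-11.54 Fxy5.6,-1.1 w0.0240
```

```bash
set -e
python3 -m inch '[[0.0001,0,0,0,0,0,0]]' >/dev/null; python3 st.py 12
python3 -m inch '[[-0.0001,0,0,0,0,0,0]]' >/dev/null; python3 st.py 12
python3 -m inch '[[-0.0001,0,0,0,0,0,0]]' >/dev/null; python3 st.py 12
python3 -m inch '[[-0.0001,0,0,0,0,0,0]]' >/dev/null; python3 st.py 12
python3 -m inch '[[-0.0001,0,0,0,0,0,0]]' >/dev/null; python3 st.py 12
python3 -m inch '[[-0.0001,0,0,0,0,0,0]]' >/dev/null; python3 st.py 12
```

```text
t9.93 z0.23476 Fz-8.96 Fxy4.3,-1.3 w0.0238
t10.02 z0.23480 Fz-10.11 Fxy4.1,-0.7 w0.0241
t10.10 z0.23482 Fz-11.39 Fxy4.9,-0.7 w0.0246
t10.18 z0.23481 Fz-10.44 Fxy4.2,-1.2 w0.0246
t10.27 z0.23480 Fz-11.35 Fxy4.6,-0.9 w0.0244
t10.35 z0.23481 Fz-10.84 Fxy5.1,-1.2 w0.0241
```

```bash
set -e
python3 -m inch '[[0.001,0,0,0,0,0,0]]' >/dev/null; python3 st.py
python3 -m inch '[[0.001,0,0,0,0,0,0]]' >/dev/null; python3 st.py
python3 -m inch '[[0.001,0,0,0,0,0,0]]' >/dev/null; python3 st.py
python3 -m inch '[[0.001,0,0,0,0,0,0]]' >/dev/null; python3 st.py
python3 -m inch '[[0.0008,0,0,0,0,0,0]]' >/dev/null; python3 st.py
python3 -m inch '[[0.0005,0,0,0,0,0,0]]' >/dev/null; python3 st.py
python3 -m inch '[[0.0003,0,0,0,0,0,0]]' >/dev/null; python3 st.py
```

```text
t10.43 z0.23448 Fz-4.13 Fxy2.5,-0.1 w0.0243
t10.52 z0.23441 Fz-4.35 Fxy2.1,-1.4 w0.0240
t10.60 z0.23438 Fz-4.30 Fxy1.6,-0.1 w0.0244
t10.68 z0.23427 Fz-4.24 Fxy2.2,-0.3 w0.0242
t10.77 z0.23425 Fz-3.28 Fxy1.1,-0.2 w0.0247
t10.85 z0.23425 Fz-3.67 Fxy1.5,0.5 w0.0243
t10.93 z0.23426 Fz-3.82 Fxy1.5,-0.6 w0.0238
```

```bash
set -e
python3 -m inch '[[0.0015,0,0,0,0,0,0]]' >/dev/null; python3 st.py
python3 -m inch '[[0.0015,0,0,0,0,0,0]]' >/dev/null; python3 st.py
python3 -m inch '[[0.0015,0,0,0,0,0,0]]' >/dev/null; python3 st.py
python3 -m inch '[[0.0015,0,0,0,0,0,0]]' >/dev/null; python3 st.py
python3 -m inch '[[0.0015,0,0,0,0,0,0]]' >/dev/null; python3 st.py
python3 -m inch '[[0.001,0,0,0,0,0,0]]' >/dev/null; python3 st.py
```

```text
t11.02 z0.23346 Fz-0.89 Fxy0.2,-1.6 w0.0243
t11.10 z0.23244 Fz-1.36 Fxy-0.1,0.5 w0.0242
t11.18 z0.23136 Fz-0.48 Fxy0.3,-2.0 w0.0242
t11.27 z0.23023 Fz3.58 Fxy-0.6,-0.3 w0.0244
t11.35 z0.23003 Fz8.56 Fxy-3.6,1.1 w0.0239
t11.43 z0.23013 Fz4.31 Fxy-1.9,0.3 w0.0240
```

```bash

python3 -m inch '[[0,0,0,0,0,0,0.7],[0,0,0,0,0,0,0.7],[0,0,0,0,0,0,0.7],[0,0,0,0,0,0,0.7],[0,0,0,0,0,0,0.7],[0,0,0,0,0,0,0.7]]'; python3 st.py
python3 -c "
from h import *
to(.521,.006,.285)
p,d=camera('scene'); cv2.imwrite('pics/s3.png',p[150:290,185:335,::-1].repeat(4,0).repeat(4,1))"
```

```text
clock: 11.93
tcp_pos: [0.5209, 0.0065, 0.23]
ee_rot: [0.437, 1.567, -0.455]
force: [0.8, 0.3, -0.1]
width: 0.0607
t11.93 z0.22996 Fz-0.15 Fxy0.8,0.3 w0.0607
t 11.93 tcp [0.5209 0.0065 0.23  ] F [ 0.84  0.26 -0.15] w 0.0607
tool y ang 38.91 x [ 0.0038 -0.0019 -1.    ] q [-0.15  0.07  1.65 -0.    1.42 -0.83]
tool shift [-0.055  -0.0001  0.0006]
```

View pics/s3.png

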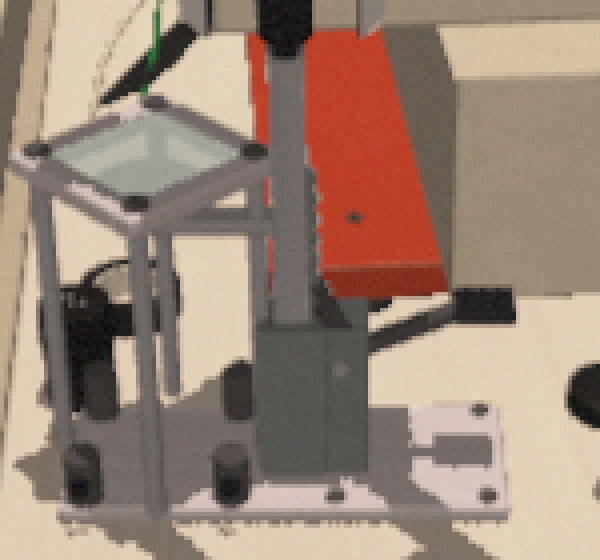

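```bash

python3 -m inch '[[-0.015,0,0,0,0,0,0.7],[-0.015,0,0,0,0,0,0.7],[-0.015,0,0,0,0,0,0.7],[-0.01,0,0,0,0,0,0.7],[0,0,0,0,0,0,0.7]]'
python3 -c "
from h import *
to(.4515,-.0475,.285)"
```

```text
clock: 12.4
tcp_pos: [0.5192, 0.0068, 0.2845]
ee_rot: [-1.831, 1.569, -2.723]
force: [-0.0, -0.2, 0.1]
width: 0.0662
t 12.4 tcp [0.5192 0.0068 0.2845] F [-0.04 -0.23  0.07] w 0.0662
tool y ang 38.9 x [-1.9e-03 -9.0e-04 -1.0e+00] q [-0.15  0.04  1.57 -0.    1.54 -0.83]
tool shift [-0.0003 -0.0868 -0.0002]
```

Moving back along the stand, then turning with the fingers shut.

```bash

python3 -m inch '[[0,-0.022,0,0,0,0,0],[0,-0.022,0,0,0,0,0],[0,-0.022,0,0,0,0,0],[0,-0.018,0,0,0,0,0],[0,0,0,-6.5,0,0,0],[0,0,0,-6.5,0,0,0],[0,0,0,-6.5,0,0,0],[0,0,0,-6.5,0,0,0],[0,0,0,-6.5,0,0,0],[0,0,0,-6.5,0,0,0],[0,0,0,-6,0,0,0],[0,0,0,0,0,0,0]]'
python3 -c "
from h import *
to(.4515,-.0475,.115)"
```

```text
clock: 13.4
tcp_pos: [0.4479, -0.0476, 0.2769]
ee_rot: [3.064, 1.561, 2.995]
force: [0.8, -0.6, -1.0]
width: 0.0006
t 13.4 tcp [ 0.4479 -0.0476  0.2769] F [ 0.79 -0.55 -0.97] w 0.0006
tool y ang 86.09 x [-0.0095  0.0014 -1.    ] q [-0.3  -0.11  1.72 -0.    1.54 -1.8 ]
tool shift [0.1619 0.0002 0.0051]
```

```bash

python3 -m inch '[[0.02,0,0.003,0,-0.5,0,0],[0.025,0,0,0,0,0,0],[0.025,0,0,0,0,0,0],[0.025,0,0,0,0,0,0],[0.02,0,0.001,0,0,0,0],[0,0,0,0,0,0,0]]'
python3 -c "
from h import *
to(.4515,-.0475,.115)
for n in ('scene','wrist'):
  p,d=camera(n); cv2.imwrite('pics/%s4.png'%n,p[:,:,::-1])"
```

```text
clock: 13.9
tcp_pos: [0.4528, -0.048, 0.1575]
ee_rot: [0.015, 1.567, -0.071]
force: [-1.3, 0.5, -0.5]
width: 0.0006
t 13.9 tcp [ 0.4528 -0.048   0.1575] F [-1.26  0.48 -0.5 ] w 0.0006
tool y ang 85.09 x [ 3.7e-03 -3.0e-04 -1.0e+00] q [-0.3  -0.01  1.88  0.    1.27 -1.78]
tool shift [ 0.0425  0.0004 -0.0015]
```

View pics/scene4.png

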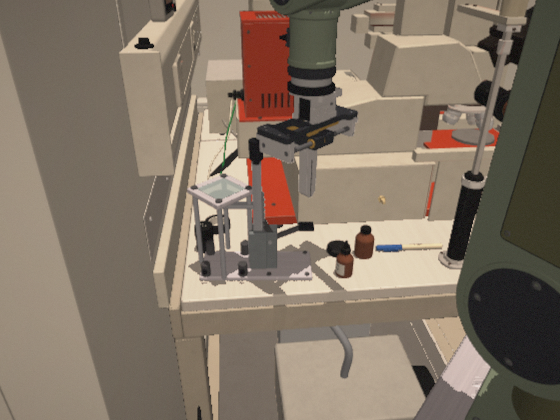

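View pics/wrist4.png

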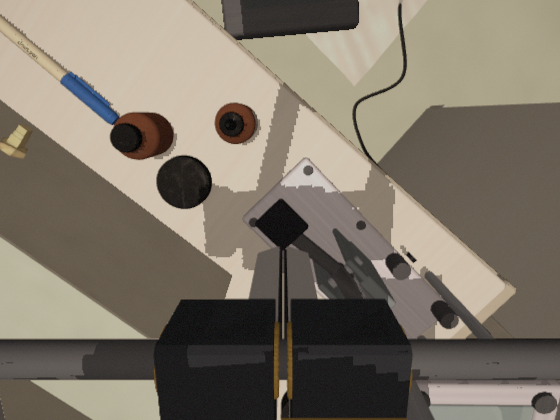

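```bash

python3 -m inch '[[0.015,0,-0.002,0,0,0,0],[0.015,0,0,0,0,0,0],[0.01,0,-0.001,0,0,0,0],[0.004,0,0,0,0,0,0],[0,0,0,0,0,0,0]]'
python3 -c "
from h import *
to(.4515,-.0475,.097)"
```

```text
clock: 14.42
tcp_pos: [0.46, -0.0507, 0.1244]
ee_rot: [-0.178, 1.544, -0.267]
force: [-0.1, -0.5, -1.2]
width: 0.0004
t 14.42 tcp [ 0.46   -0.0507  0.1244] F [-0.11 -0.46 -1.16] w 0.0004
tool y ang 84.9 x [ 0.0256 -0.007  -0.9996] q [-0.3   0.03  1.91  0.    1.17 -1.78]
tool shift [ 0.0271  0.0026 -0.0095]
```

```bash

python3 -m inch '[[0,0.0025,-0.007,0,1.5,0,0],[0,0,-0.002,0,0,0,0],[0,0,0,0,0,0,0]]'
python3 -c "
from h import *
to(.4515,-.0475,.1)"
```

```text
clock: 14.67
tcp_pos: [0.4534, -0.0481, 0.1273]
ee_rot: [-0.899, 1.563, -0.989]
force: [-0.8, -0.1, -0.8]
width: 0.0005
t 14.67 tcp [ 0.4534 -0.0481  0.1273] F [-0.8  -0.07 -0.76] w 0.0005
tool y ang 84.85 x [ 0.0041 -0.0062 -1.    ] q [-0.29  0.03  1.91 -0.01  1.2  -1.77]
tool shift [ 0.0273  0.0006 -0.0021]
```

```bash

python3 -m inch '[[0.01,0,-0.002,0,0,0,0],[0.01,0,-0.002,0,0.4,0,0],[0.006,0,-0.001,0,0.2,0,0],[0.002,0,0,0,0,0,0],[0,0,0,0,0,0,0]]'
python3 -c "
from h import *
to(.4515,-.0475,.1)"
```

```text
clock: 15.08
tcp_pos: [0.4496, -0.0485, 0.0982]
ee_rot: [-1.832, 1.564, -1.922]
force: [0.3, 0.2, -0.2]
width: 0.0004
t 15.08 tcp [ 0.4496 -0.0485  0.0982] F [ 0.28  0.21 -0.23] w 0.0004
tool y ang 84.82 x [-0.0024 -0.0066 -1.    ] q [-0.29  0.07  1.94 -0.01  1.13 -1.77]
tool shift [-0.0018  0.0011  0.0018]
```

```bash
cat > kn.py <<'E'
from h import *
import sys
s=read_state()
p,d=camera('scene'); m=camera_model('scene')
cv2.imwrite('pics/k%s.png'%sys.argv[1],p[100:290,185:335,::-1].repeat(3,0).repeat(3,1))
g=p.mean(2)
def pix(z):
    q=m['camera_matrix']@(m['R']@np.array([.521,.006,z])+m['t']); return q[:2]/q[2]
zs=np.arange(.15,.26,.0005); uv=np.array([pix(z) for z in zs])
prof=np.mean([cv2.remap(g.astype(np.float32),(uv[:,0]+o).astype(np.float32).reshape(1,-1),uv[:,1].astype(np.float32).reshape(1,-1),cv2.INTER_LINEAR)[0] for o in(-2,-1,0,1,2)],0)
# knob bottom: highest z crossing from steel(bright) to black going up
th=(prof.max()*.6+prof.min()*1.4)/2
i=[k for k in range(len(zs)-1) if prof[k]>th>=prof[k+1]]
print("t",round(s['clock'],2),"knob bottom z",[round(float(zs[k]),4) for k in i],"tcp z",s['tcp_pos'][2].round(4),"Fz",s['force'][2].round(2), prof[::20].round(0))
E
python3 kn.py 0
```

```text
t 15.08 knob bottom z [0.217] tcp z 0.0982 Fz -0.23 [109. 109. 109. 109. 108. 111.  90.  30.  25.  27.  26.  32.]
```

View pics/k0.png

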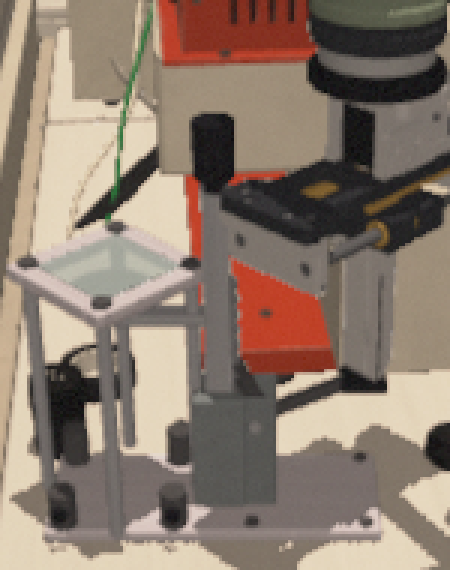

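```bash

python3 -m inch '[[0.006,0,0.0005,0,0,0,0],[0.007,0,0,0,0,0,0]]' >/dev/null; python3 -c "
from h import *
to(.4515,-.0475,.080)"
```

```text
t 15.3 tcp [ 0.451  -0.0495  0.086 ] F [-1.28 -1.13  1.53] w 0.0002
tool y ang 84.84 x [-7.0e-04 -8.4e-03 -1.0e+00] q [-0.29  0.09  1.95 -0.01  1.1  -1.77]
tool shift [0.006  0.002  0.0003]
```

```bash

python3 -m inch '[[0.006,0.001,0,0,0,0,0]]' >/dev/null; python3 kn.py 1
```

```text
t 15.38 knob bottom z [0.215] tcp z 0.0796 Fz 1.27 [110. 109. 110. 112.  88.  98. 110.  26.  25.  27.  28.  32.]
```

```bash

python3 -m inch '[[0,0,0,0,0,0,0],[0,0,0,0,0,0,0]]' >/dev/null; python3 kn.py 2
```

```text
t 15.6 knob bottom z [0.211] tcp z 0.0776 Fz 1.28 [110. 109. 109. 112.  85. 108.  80.  26.  26.  27.  31. 107.]
```

```bash

python3 -m inch '[[-0.0005,0,0,0,0,0,0],[-0.0005,0,0,0,0,0,0]]' >/dev/null; python3 kn.py 3
```

```text
t 15.82 knob bottom z [0.207] tcp z 0.0791 Fz 2.02 [109. 109. 110. 112.  81. 104.  30.  26.  24.  27.  32. 143.]
```

```bash

python3 -m inch '[[-0.012,0,0,0,0,0,0],[-0.015,0,0,0,0,0,0],[-0.015,0,0,0,0,0,0]]' >/dev/null; python3 kn.py 4
python3 -m inch '[[0,0,0,0,0,0,0],[0,0,0,0,0,0,0],[0,0,0,0,0,0,0],[0,0,0,0,0,0,0],[0,0,0,0,0,0,0],[0,0,0,0,0,0,0],[0,0,0,0,0,0,0]]' >/dev/null; python3 kn.py 5;python3 -m inch '[[0,0,0,0,0,0,0],[0,0,0,0,0,0,0],[0,0,0,0,0,0,0],[0,0,0,0,0,0,0],[0,0,0,0,0,0,0],[0,0,0,0,0,0,0],[0,0,0,0,0,0,0]]' >/dev/null; python3 kn.py 6
```

```text
t 16.12 knob bottom z [0.2015, 0.2265] tcp z 0.119 Fz -0.31 [108. 109. 109. 109. 109.  96.  24.  54.  39.  32.  67. 143.]
t 16.75 knob bottom z [0.1965, 0.2285] tcp z 0.1199 Fz -0.45 [108. 109. 109. 109. 109.  30.  26.  49.  46.  36. 141. 143.]
t 17.38 knob bottom z [0.197, 0.2275] tcp z 0.1194 Fz 0.94 [109. 109. 109. 109. 109.  30.  25.  57.  44.  35. 141. 142.]
```

View pics/k6.png

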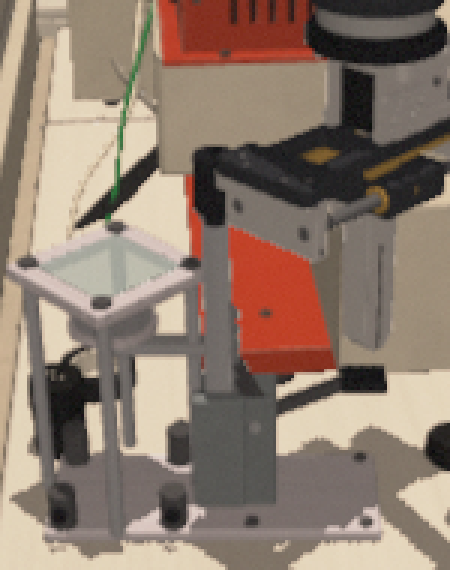

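The rail dropped 20 mm and stopped there, and the tab has sprung back. I'll lift clear and verify.

```bash

python3 -m inch '[[-0.02,0,-0.003,0,0,0,0],[-0.025,0,-0.005,0,0,0,0],[-0.025,0,-0.005,0,0,0,0],[-0.02,0,-0.005,0,0,0,0],[0,0,0,0,0,0,0]]'
python3 kn.py 7; python3 -c "
from h import *
to(.45,-.05,.2)
ms=camera_model('scene')
p,d=camera('scene'); cv2.imwrite('pics/s9.png',p[:,:,::-1]);p,d=camera('side'); cv2.imwrite('pics/w9.png',p[:,:,::-1])"
```

```text
clock: 17.85
tcp_pos: [0.429, -0.0435, 0.211]
ee_rot: [-2.883, 1.559, -2.974]
force: [1.3, 0.6, 0.4]
width: 0.0004
t 17.85 knob bottom z [0.197] tcp z 0.211 Fz 0.43 [107. 107. 108. 108. 108.  28.  25.  25.  23.  29. 141. 141.]
t 17.9 tcp [ 0.4285 -0.0433  0.2093] F [ 0.8   0.07 -0.37] w 0.0002
tool y ang 84.81 x [-0.0138 -0.0014 -0.9999] q [-0.3  -0.1   1.86 -0.01  1.4  -1.78]
tool shift [ 0.009  -0.0047  0.0221]
```

View pics/s9.png

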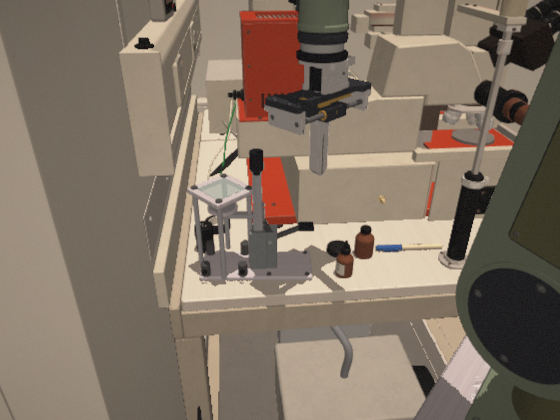

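View pics/w9.png

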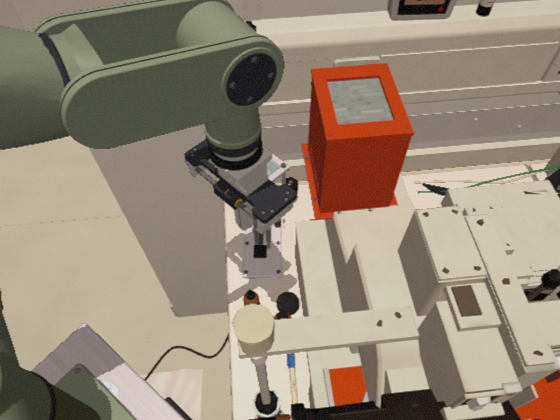

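The final pictures show the tab back up at scene (306,226). The knob is at (257,160), and its lower edge reads a steady 0.197, which is 20 mm below the settled height. The chuck sits below the glass, the bystanders haven't moved and the gripper is clear. Handing in.

```bash
python3 -c "
from cell import *
print(close_job())"
```

```text
the job is handed in; nothing more can be done
None
```

The exposure gap is set to about 24 mm, and the job is handed in at about 18 s of the 72 s allowed.

- **Touch:** I pulled the rail up by the knob. The chuck met the glass at a rail reading of about 44 mm: motion stopped and the pull rose from about 7 N to 10–11.5 N. I held that for about 1.3 s. The press on the glass works out at roughly 3–5 N, and perhaps 6 N for a moment. That is an estimate, because rail friction and pawl ripple can't be separated out exactly.
- **Gap:** The rail settled on the 40 mm tooth. I pressed the tab 16–18 mm with about 2 N, watched the knob sink in the camera, and let go after about 11 mm.
- **Last checks:** The knob stopped 20 mm lower (two teeth) and read the same in the last three checks, over about 1.1 s. The tab is back up, with the rail at about 20 mm. In the pictures the bottles and lens cap have not moved, and the other loose items look undisturbed. The gripper is well clear.

One reading was off: the knob's absolute height in the camera was about 10 mm too low, probably because of the viewing angle. I therefore used only the change in height.

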